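Load a data cartridge under the sprung flap of a desk dock

TASK

Load the data cartridge into the desk dock: with one fingertip press the dock's lever tab down and hold it there so that the spring flap stays up, and meanwhile with the other fingertip push the cartridge along the lane, under the raised flap, until it is fully home against the stop inside. Then let go of the tab so that the flap comes down on top of the cartridge, and move clear. Only press and push: do not pick up or tip the cartridge, and leave the other things on the desk where they are.

Things in the scene. Friction and masses are not known exactly. Their poses are not given: they have to be found in the camera images.
- dock: Grey cartridge dock, fixed. Origin on the desk under the flap's hinge axis, on the lane's centre line; x = along the lane into the dock (push direction), y left, z up. In mm in this frame: deck top z = 10, x -150 to 95. Lane 82 wide, open at its front (-x) end, between walls 5 thick, tops z = 20, x -150 to 38. Housing over the far end: x 52 to 95, top z = 42.
- dock_stop (a point): Middle of the stop inside the housing, 9 mm above the deck: x = 80, y = 0, z = 19 mm in the dock's frame. The cartridge is fully home when its front face meets it.
- flap_hinge (a point): On the rocker's hinge axis, which runs along the dock's y: x = 0, y = 0, z = 14 mm in the dock's frame. The aluminium rocker carries the flap and the lever tab in one piece.
- flap (a joint): Rocker angle, rad: 0 = flap shut, grows as the tab is pressed down, hard stop at 0.62; a spring always shuts it. The cartridge clears under the flap above about 0.36 (0.5 is comfortable). Pushing the cartridge at the shut flap does not open it. Released onto a cartridge that is home, the flap rests on it at about 0.34.
- flap_edge (a point): Middle of the flap's lower edge. The flap is an upright blade across the lane, 4 mm thick, 24 mm high; shut, this point is at x = 45, z = 13 mm in the dock's frame. Moves with the rocker.
- tab_end (a point): Lever tab: flat plate 40 mm wide beside the lane on the dock's right (its y -92 to -52 mm), 150 mm long from the hinge to -x. This point: middle of its upper face, 145 mm from the hinge; moves with it. Shut, it slopes up 0.60 rad to z = 101 mm; at joint 0.60 it is level, upper face z = 17 mm. Held down by 2 N at the end to 7 N 40 mm from the hinge; a finger can slide along it.
- cartridge_center (a point): Centre of the flat black cartridge, 105 mm long (x), 76 wide (y), 18 high, about 0.2 kg, lying loose on the deck in the lane with its front short of the flap. Its near face is 52.5 mm behind this point, its front face 52.5 mm ahead. Fully home, this point is at x = 27.5 mm in the dock's frame, and about 68 mm of the cartridge still shows before the flap.
- spare: A second, identical black cartridge lying on the desk to the right of the dock, not in the lane. Origin under its centre. Leave it.
- notes: Pad of sticky notes, 76 x 76 x 14 mm, on the desk to the left of the dock. Leave it.
- stick: Small black memory stick, 55 x 18 x 9 mm, on the desk to the left of the dock. Leave it.
- marker: White and green marker pen lying on the desk, 128 x 17 x 15 mm, to the left of the dock. Leave it.
- tumbler: White travel tumbler, 78 mm across, 170 mm tall, on the right of the desk. Leave it.
- mug: Blue mug, 80 mm across, 90 mm high, on the left of the desk. Leave it.
- brick: Grey power brick, 110 x 50 x 32 mm, on the left of the desk. Leave it.
- stapler: Grey stapler, 130 x 36 x 47 mm, on the right of the desk. Leave it.
Mind the look-alikes: they are no part of the job. What is shaped like the part that bears cartridge_center but brown is not meant.

How it is judged:
By the outcome, as a careful person would: the job done as asked, in the order asked, and still so for the second after the job is handed in, with the robot touching nothing.
It also fails if it takes over 35 s, if anything falls off the work surface, if the arm or the gripper's body presses on something with over 40 N, if the wrist force passes 120 N, or if a joint passes its speed limit or range.

ROBOT

A 6-joint arm with a two-finger parallel gripper is mounted at the origin on the work surface. World frame = base frame: x ahead of the robot, y to its left, z up, the work surface at z = 0. Lengths are in mm, angles in rad, forces in N, time in s.
With the tool pointing down it reaches from about 250 to 775 mm from the base axis. Payload 4 kg.
Tool frame: the origin (TCP) lies midway between the tips of the shut fingers; the grasp point (between the pads) lies 19 mm behind it (manip.tcp_to_grasp is the distance from the TCP to the grasp point, in mm); x points along the fingers, z is the direction in which the jaws open and shut, and the axes are right-handed (so a half turn about x gives the same grasp; the last joint's range is limited). The gripper opens to 85 mm and grips with 20 to 120 N. Pads are 22 mm wide; open, the fingers measure 114 mm over their backs; the gripper's body (76 mm by 85 mm) begins 54 mm behind the grasp point. The pads swing forward as they close: fully open they stand 13 mm farther back than shut.
Start: joints at [-1.264, 0.087, 1.371, -0, 1.684, -0.103], TCP at [219.133, -504.478, 231.341] pointing down, gripper open.
Joint ranges: [-3.1, 3.1], [-0.76, 2.03], [0.27, 2.55], [-1.08, 4.22], [0.17, 2.65], [-2.57, 2.57]. Speed limits (rad/s): [2.79, 2.79, 3.14, 3.14, 3.14, 3.14].

INTERFACE

Orientations are given as a rotation vector (axis times angle).
In Python, from plant import manip, vision, finish_job gives the robot as it stands.
- The arm moves only by the tool jog_arm, never from a script. Its argument "increments" is a list of rows, each a list of 3 entries, a list of its own where there are three numbers: the opening in per cent of the stroke, from 0 (shut) to 100 (fully open), then the shift along the tool's x, y, z in m, then the turn about the tool's x in degrees. A call has exactly 5 rows; each row is the pose to reach, as a shift and turn from the pose measured when the call began, along the tool's axes at that moment; what a row does not reach only later rows make up. A row lasts 1/12 s, in which the tool goes at most 41.7 mm and 7.16 degrees, less where a joint would pass 70% of its speed; a pose out of reach is approached as far as the arm can. A call with a gripper value outside its range is refused whole. The fingers move at their own pace and stop on an object; the grip force is fixed at half the most. Time passes only in rows, so rows that repeat a pose let the fingers close, or fill a call up. It gives the time, the measured TCP pose, the force and the opening at its end, in the units of the state.
- manip.get_obs(): the state, without advancing time (a new reading comes with each control period).
- vision.get_image(name): name is "scene" or "side" or "wrist"; returns a dict with "img" (480x640x3 uint8, red, green, blue), "depth" (480x640 float32, mm along the optical axis (not along the pixel's ray), 0 where there is no reading), "fx", "fy", "cx", "cy" (pixels), "origin" and "attitude" of the camera in the world. Camera axes: x right, y up, looking along -z (the intrinsics and any distortion apply to the point x, -y, -z); pixel columns grow to the right and rows downward; lengths in mm; the calibration is good to about 2 mm. A picture is of the moment at which its call begins.
- finish_job(): hands the job in, once; it reports no verdict.
The state is a dict: "t": time; "joint_positions": joint angles; "qd": joint speeds; "joint_efforts": joint torques, N m; "tcp_pos": TCP position; "tool_rot": TCP orientation; "contact_force": force on the tool from outside, world axes, zero at the start; "moment": the same for the moment, N m; "opening": opening from 0.0 (shut) to 1.0 (fully open).
Only numpy, scipy, OpenCV 4.12 (cv2) and the standard library are available. Lean on these libraries where they do the work, as an engineer would, in place of code of your own. Each camera call takes 0.05 s, during which the arm holds its last target.

## Working session

There is one attempt and no reset: what is moved stays moved. The work goes in short steps, Python scripts to look and compute and a tool call to move; the robot and the scene stay as the last step left them, time stands still between calls to the robot, and variables do not carry over. Pictures are saved under pics/ and viewed, and the job is handed in when it is done.

Besides the shell and the picture viewer there is one more tool, called after ">>>" in YAML: its name, and indented under it one key for each argument. jog_arm: Moves the arm, as the interface text tells. Its arguments: {"type":"object","properties":{"increments":{"type":"array"}},"required":["increments"]}

```bash
mkdir -p pics; ls; cat > h.py <<'E'
import numpy as np, cv2
from plant import manip, vision, finish_job
from scipy.spatial.transform import Rotation as R
def shot(name,fn):
    d=vision.get_image(name); np.savez('pics/'+fn+'.npz',**{k:np.array(v) for k,v in d.items()})
    cv2.imwrite('pics/'+fn+'.png',cv2.cvtColor(d['img'],cv2.COLOR_RGB2BGR)); return d
def ld(fn): return dict(np.load('pics/'+fn+'.npz'))
def att(d):
    a=np.array(d['attitude']); return a if a.shape==(3,3) else R.from_rotvec(a).as_matrix()
def px(d,u,v,z=None):
    dep=d['depth'][int(v),int(u)] if z is None else z
    p=np.array([(u-d['cx'])/d['fx']*dep,-(v-d['cy'])/d['fy']*dep,-dep])
    return att(d)@p+np.array(d['origin'])
def proj(d,P):
    p=att(d).T@(np.array(P)-d['origin']); return d['cx']+d['fx']*p[0]/-p[2], d['cy']-d['fy']*p[1]/-p[2]
def crop(fn,x0,y0,x1,y1,s,out):
    im=cv2.imread('pics/'+fn+'.png')[y0:y1,x0:x1]; cv2.imwrite('pics/'+out+'.png',cv2.resize(im,None,fx=s,fy=s,interpolation=cv2.INTER_CUBIC))
E
python3 - <<'E'
from h import *
o=manip.get_obs(); print({k:np.round(v,3) for k,v in o.items()})
for n in ['scene','side','wrist']:
    d=shot(n,n+'0'); print(n,{k:d[k] for k in d if k not in('img','depth')})
E
```

```text
pics
{'t': np.float64(0.0), 'joint_positions': array([-1.264,  0.088,  1.372,  0.   ,  1.684, -0.103]), 'qd': array([ 0.001,  0.001, -0.   ,  0.   , -0.   ,  0.   ]), 'joint_efforts': array([-2.0000e-03, -3.5187e+01, -3.1327e+01, -0.0000e+00,  1.1000e-02,
        0.0000e+00]), 'tcp_pos': array([ 218.999, -503.959,  230.09 ]), 'tool_rot': array([ 0.904,  1.378, -0.901]), 'contact_force': array([0.491, 0.392, 0.265]), 'moment': array([-0.001, -0.015, -0.022]), 'opening': np.float64(1.001)}
scene {'fx': 496.3233615354359, 'fy': 496.3233615354359, 'cx': 316.78398462187613, 'cy': 243.52592924562344, 'origin': array([1074.85660249,  569.47905093, 1110.48194571]), 'attitude': array([0.30302901, 0.76210834, 2.28233391])}
side {'fx': 512.7473912903226, 'fy': 512.7473912903226, 'cx': 309.9230212214805, 'cy': 249.53879478399855, 'origin': array([ 72.2652514 , 617.38160515, 884.10884931]), 'attitude': array([ 0.30409327, -0.93740479, -2.30717623])}
wrist {'fx': 374.0617497579852, 'fy': 374.0617497579852, 'cx': 312.5021288222923, 'cy': 247.5242073326872, 'origin': array([ 284.55816126, -475.08127694,  373.44019658]), 'attitude': array([-0.24852107,  0.16680085, -1.15257999])}
```

View pics/scene0.png

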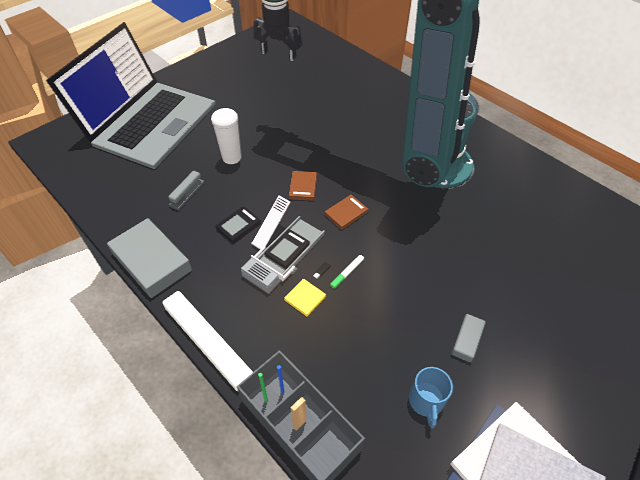

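View pics/side0.png

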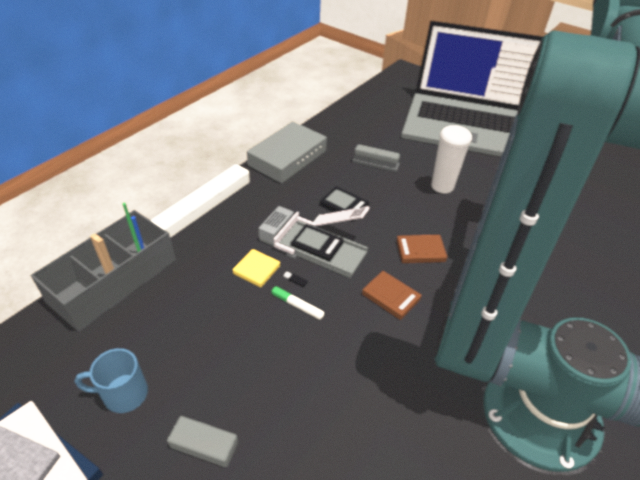

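View pics/wrist0.png

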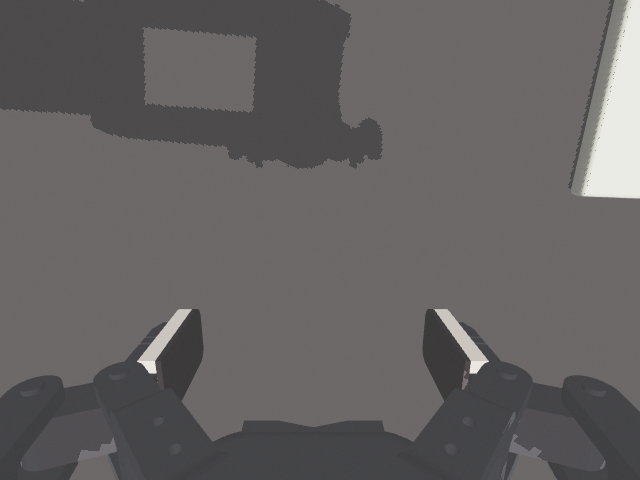

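The scene view shows the dock around px (285,250), with its housing at (262,272), the white tab at (271,222), the spare at (238,223), and two brown decoys. I'll enlarge it and measure.

```bash
python3 - <<'E'
from h import *
crop('scene0',210,180,360,310,5,'c1'); crop('side0',230,170,390,300,5,'c2')
d=ld('scene0'); print(d['origin'])
E
```

```text
[1074.85660249  569.47905093 1110.48194571]
```

View pics/c1.png

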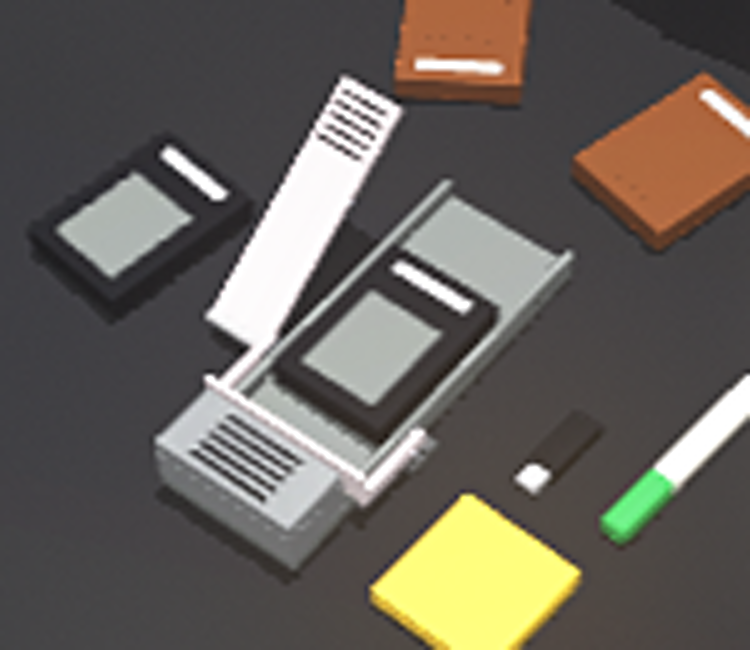

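View pics/c2.png

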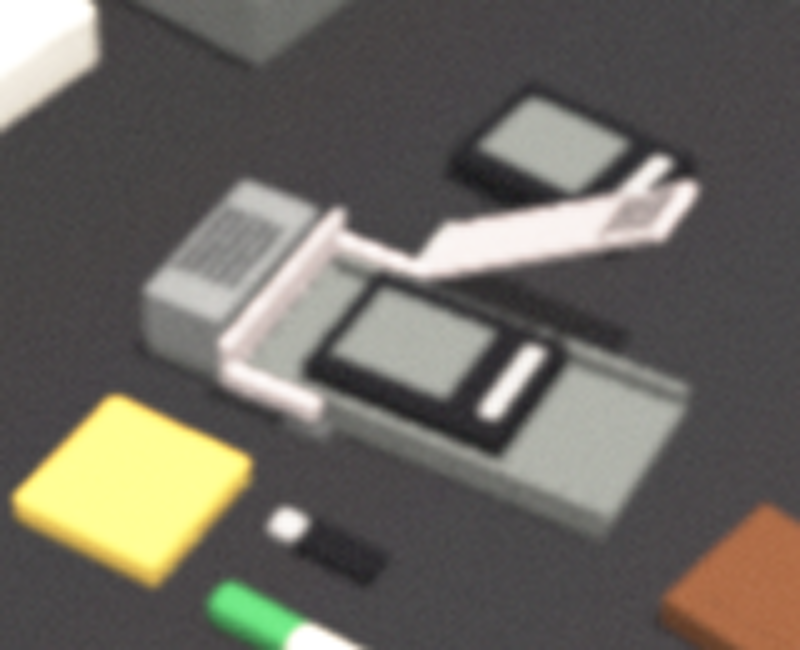

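```bash
cat > fit.py <<'E'
from h import *
from scipy.optimize import least_squares
s=ld('scene0'); d=ld('side0')
S=lambda u,v:(210+u/5-.4,180+v/5-.4); D=lambda u,v:(230+u/5-.4,170+v/5-.4)
dock=[(s,S(447,183),(-150,-46,20)),(s,S(570,254),(-150,46,20)),(s,S(293,528),(95,46,42)),(s,S(157,440),(95,-46,42)),
(d,D(604,518),(-150,46,20)),(d,D(688,386),(-150,-46,20)),(d,D(245,181),(95,-46,42)),(d,D(147,292),(95,46,42)),
(s,S(375,93),(-145*np.cos(.6),-72,101)),(d,D(690,210),(-150*.825,-72,103))]
def W(p,q):
    c,sn=np.cos(p[2]),np.sin(p[2]); return [p[0]+c*q[0]-sn*q[1],p[1]+sn*q[0]+c*q[1],q[2]]
def f(p,pts): return np.concatenate([np.array(proj(c,W(p,q)))-uv for c,uv,q in pts])
best=min((least_squares(f,[450,-100,a],args=(dock,),loss='soft_l1') for a in np.arange(-3,3.1,.75)),key=lambda r:r.cost)
print(best.x,best.cost); print(np.round(f(best.x,dock).reshape(-1,2),1))
c=[(s,S(398,248),(-52.5,-38,28)),(s,S(497,306),(-52.5,38,28)),(s,S(378,432),(52.5,38,28)),(s,S(277,370),(52.5,-38,28)),
(d,D(565,352),(-52.5,-38,28)),(d,D(503,440),(-52.5,38,28)),(d,D(315,350),(52.5,38,28)),(d,D(380,277),(52.5,-38,28))]
rc=least_squares(f,best.x,args=(c,),loss='soft_l1'); print(rc.x,rc.cost); print(np.round(f(rc.x,c).reshape(-1,2),1))
p=best.x; v=rc.x[:2]-p[:2]; cc,ss=np.cos(p[2]),np.sin(p[2]); print('cart in dock',v[0]*cc+v[1]*ss,-v[0]*ss+v[1]*cc,rc.x[2]-p[2])
for u,vv in [(447,183),(570,254),(293,528),(157,440),(350,350),(375,93),(225,300),(240,440)]:
    U=S(u,vv);P=px(s,*U)[:2]-p[:2];print(u,vv,P@[cc,ss],P@[-ss,cc],px(s,*U)[2])
E
python3 fit.py
```

```text
[ 6.18286083e+02 -6.32660995e+01  1.69078541e-01] 4.0224360236346595
[[ 0.6 -0.9]
 [ 1.8 -0. ]
 [ 0.   0.4]
 [ 0.2 -0.1]
 [ 0.4 -0.6]
 [ 0.7  0.4]
 [ 0.2 -0.5]
 [-0.5 -0.5]
 [-0.2  0.3]
 [-1.7 -0.9]]
[ 5.80837048e+02 -6.96489845e+01  1.64830545e-01] 10.84355093789058
[[-0.5 -1.4]
 [ 1.3  0.1]
 [ 0.8  0.1]
 [-0.9 -1.6]
 [ 1.4 -2.1]
 [-1.1  0.6]
 [-3.1  2.1]
 [-0.1 -2.5]]
cart in dock -37.989094921789835 0.00983611985512578 -0.004247996013981681
447 183 -144.34238368190265 -43.66570788755558 22.9915670435812
570 254 -146.16716734665587 42.464048165129334 21.06158758798165
293 528 91.17523071220711 42.02283772606568 35.0946185500311
157 440 94.52359576155712 -47.37001660347328 39.70406456563774
350 350 -16.779566228570427 -9.889882150603626 28.297806556900014
375 93 -187.8571670993116 -133.62841270584815 1.2159848807662001
225 300 -4.401271089102246 -89.30107481435181 23.319046181150043
240 440 69.52390627706657 -11.701696458708225 41.835513528547835
```

The dock fit is consistent: origin about (618,-63), yaw 0.169. The cartridge centre is at dock x≈-38, so its near face is at about -90. Plan: open the fingers to about 75%, right finger on the tab at y≈-78 and left finger behind the cartridge at y≈0. Next, the tool-axis targets.

```bash
cat > go.py <<'E'
from h import *
import sys
P0=np.array([618.3,-63.3]); YAW=.169
def rel(x,y,z):
    o=manip.get_obs(); Rm=R.from_rotvec(o['tool_rot']).as_matrix(); c,s=np.cos(YAW),np.sin(YAW)
    tgt=np.array([P0[0]+c*x-s*y,P0[1]+s*x+c*y,z]); 
    cur=o['tcp_pos'][:2]-P0; print('t',o['t'],'dock tcp',np.round([cur@[c,s],cur@[-s,c],o['tcp_pos'][2]],1),'F',np.round(o['contact_force'],1),'op',o['opening'])
    sh=Rm.T@(tgt-o['tcp_pos']); yd=np.array([-s,c,0]); t=Rm.T@yd
    a=np.degrees(np.arctan2(-t[1],t[2])); a2=(a+90)%180-90
    print('shift mm',np.round(sh,1),'turn',round(a2,2),'alt',round(a,2)); print(np.round(Rm,3).tolist(),np.round(o['joint_positions'],2))
if __name__=='__main__': rel(*map(float,sys.argv[1:4]))
E
python3 go.py -118 -39 230
```

```text
t 0.15 dock tcp [-467.7 -367.4  230.4] F [-0.1  0.2  0.6] op 1.001418986044806
shift mm [   0.8  418.  -235.5] turn 13.8 alt -166.2
[[-0.001, 0.917, 0.398], [0.002, 0.398, -0.917], [-1.0, 0.0, -0.002]] [-1.26  0.09  1.37 -0.    1.68 -0.1 ]
```

>>> jog_arm:
  increments:
    - [75,[0,0.03,-0.017],3]
    - [75,[0,0.065,-0.037],6]
    - [75,[0,0.1,-0.056],9]
    - [75,[0,0.135,-0.076],12]
    - [75,[0,0.17,-0.096],13.8]

```text
t: 0.57
tcp_pos: [337.2, -346.7, 230.2]
tool_rot: [1.088, 1.285, -1.086]
contact_force: [0.6, 0.9, -0.0]
opening: 0.746
```

```bash
python3 go.py -118 -39 200
```

```text
t 0.5667 dock tcp [-324.7 -232.1  230.2] F [ 0.6  0.9 -0. ] op 0.74572695612676
shift mm [  30.5  206.1 -193.7] turn -0.18 alt 179.82
[[-0.001, 0.986, 0.165], [0.002, 0.165, -0.986], [-1.0, -0.0, -0.002]] [-0.92 -0.06  1.52  0.    1.68  0.49]
```

>>> jog_arm:
  increments:
    - [75,[0.0,0.029,-0.027],0]
    - [75,[0.0,0.058,-0.055],0]
    - [75,[0.0,0.087,-0.082],0]
    - [75,[0.0,0.116,-0.109],0]
    - [75,[0.0,0.145,-0.136],0]

```text
t: 0.98
tcp_pos: [458.5, -186.7, 230.2]
tool_rot: [1.087, 1.285, -1.086]
contact_force: [0.4, 0.1, 0.6]
opening: 0.752
```

```bash
python3 go.py -118 -39 140
```

```text
t 0.9833 dock tcp [-178.3  -94.8  230.2] F [0.4 0.1 0.6] op 0.7519670648588742
shift mm [ 90.3  60.2 -55.8] turn -0.18 alt 179.82
[[-0.001, 0.986, 0.165], [0.002, 0.165, -0.986], [-1.0, -0.0, -0.002]] [-0.5  -0.03  1.5   0.    1.68  0.9 ]
```

>>> jog_arm:
  increments:
    - [75,[0.0,0.025,-0.023],0]
    - [75,[0.01,0.05,-0.046],0]
    - [75,[0.035,0.06,-0.056],0]
    - [75,[0.07,0.06,-0.056],0]
    - [75,[0.08,0.06,-0.056],0]

```text
t: 1.4
tcp_pos: [505.9, -119.2, 144.6]
tool_rot: [1.084, 1.296, -1.088]
contact_force: [-0.3, -0.1, -0.4]
opening: 0.751
```

```bash
python3 go.py -112 -39 110; python3 - <<'E'
from h import *
for n in ['scene','side','wrist']: shot(n,n+'1')
crop('scene1',200,150,380,300,4.4,'s1');crop('side1',230,120,400,290,3.5,'d1')
E
```

```text
t 1.4 dock tcp [-120.2  -36.2  144.6] F [-0.3 -0.1 -0.4] op 0.7513753209689664
shift mm [34.5  8.6  3.1] turn -0.04 alt 179.96
[[-0.01, 0.986, 0.167], [0.005, 0.168, -0.986], [-1.0, -0.009, -0.007]] [-0.34  0.06  1.57  0.    1.52  1.06]
```

View pics/s1.png

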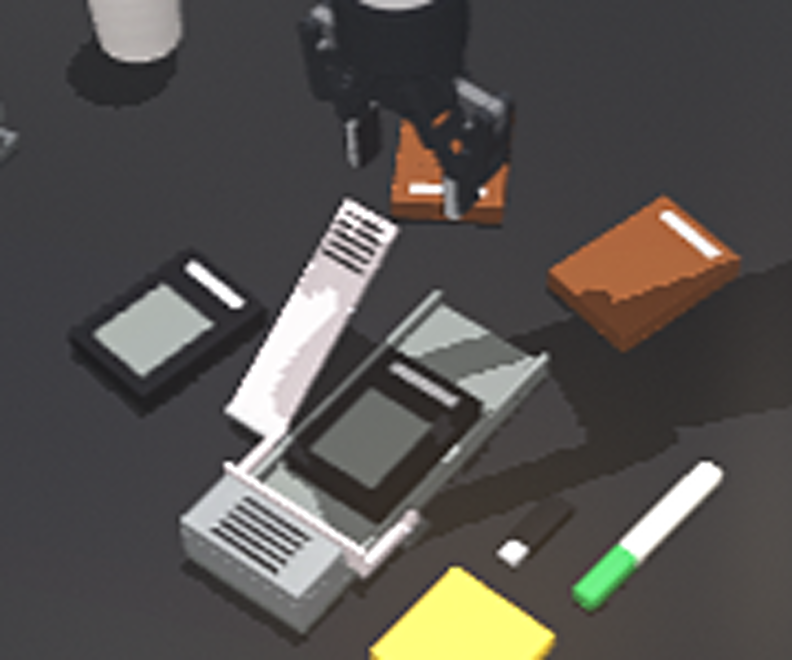

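View pics/d1.png

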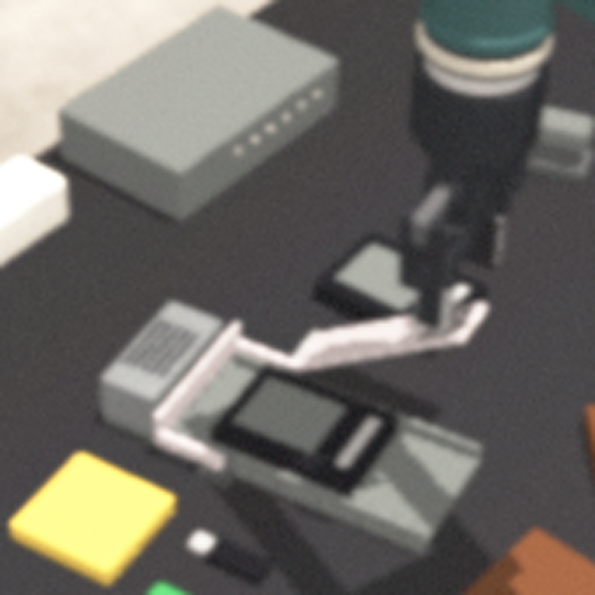

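View pics/wrist1.png

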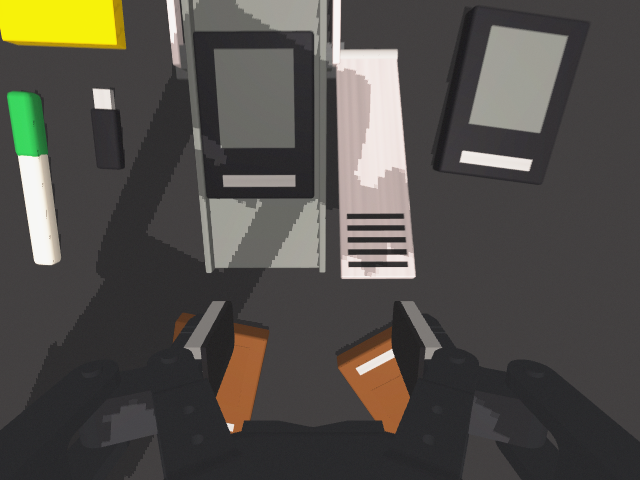

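The wrist view shows the lane with the cartridge at cols 193–314, rows 31–198, the tab at cols 337–414, rows 50–278, and the fingertips short of the tab. I'll check the dock frame here with depth.

```bash
python3 - <<'E'
from h import *
d=ld('wrist1');c,s=np.cos(.169),np.sin(.169)
for n,u,v in [('cart NL',203,194),('cart NR',310,194),('cart FL',197,35),('cart FR',311,35),('cart mid',255,190),('wallR near',323,268),('wallL near',209,268),('wallR mid',320,100),('wallL mid',190,100),('deck front',265,264),('tab end L',345,275),('tab end R',411,275),('tab root L',342,56),('tab root R',394,56),('spare',440,165),('spareNR',540,180),('fingL tip',222,305),('fingR tip',405,305)]:
    w=px(d,u,v); q=w[:2]-[618.3,-63.3]; print(n,np.round([q@[c,s],q@[-s,c],w[2]],1))
E
```

```text
cart NL [-87.9  43.3  19.9]
cart NR [-86.8 -34.2  28.7]
cart FL [12.8 36.1 27.6]
cart FR [ 12.5 -35.3  27.6]
cart mid [-83.9   4.1  28.8]
wallR near [-144.7  -43.7   19.9]
wallL near [-144.3   43.4   20.9]
wallR mid [-24.8 -41.1  20.3]
wallL mid [-24.5  46.5  20.2]
deck front [-144.6    1.9   10.8]
tab end L [-119.2  -53.7  102. ]
tab end R [-119.6  -89.2  101. ]
tab root L [  2.1 -55.4  19.2]
tab root R [  1.7 -89.1  20.5]
spare [ -68.  -126.6   17.2]
spareNR [ -78.6 -198.6   18.3]
fingL tip [-108.    -3.   162.5]
fingR tip [-108.8  -71.5  160.9]
```

>>> jog_arm:
  increments:
    - [75,[0.015,0.005,0.001],0]
    - [75,[0.035,0.005,0.001],0]
    - [75,[0.055,0.005,0.001],0]
    - [75,[0.075,0.005,0.001],0]
    - [75,[0.085,0.005,0.001],0]

```text
t: 1.97
tcp_pos: [512.6, -122.7, 65.2]
tool_rot: [1.088, 1.285, -1.088]
contact_force: [-1.0, -0.6, 1.3]
opening: 0.752
```

```bash
python3 go.py -115 -37.5 25; python3 - <<'E'
from h import *
for n in ['scene','wrist']: shot(n,n+'2')
crop('scene2',220,170,350,280,6,'s2')
E
```

```text
t 1.9667 dock tcp [-114.2  -40.7   65.2] F [-1.  -0.6  1.3] op 0.752010293198825
shift mm [40.2 -0.8 -3.1] turn -0.31 alt 179.69
[[-0.002, 0.987, 0.163], [0.002, 0.163, -0.987], [-1.0, -0.002, -0.002]] [-0.34  0.13  1.66  0.    1.35  1.06]
```

View pics/s2.png

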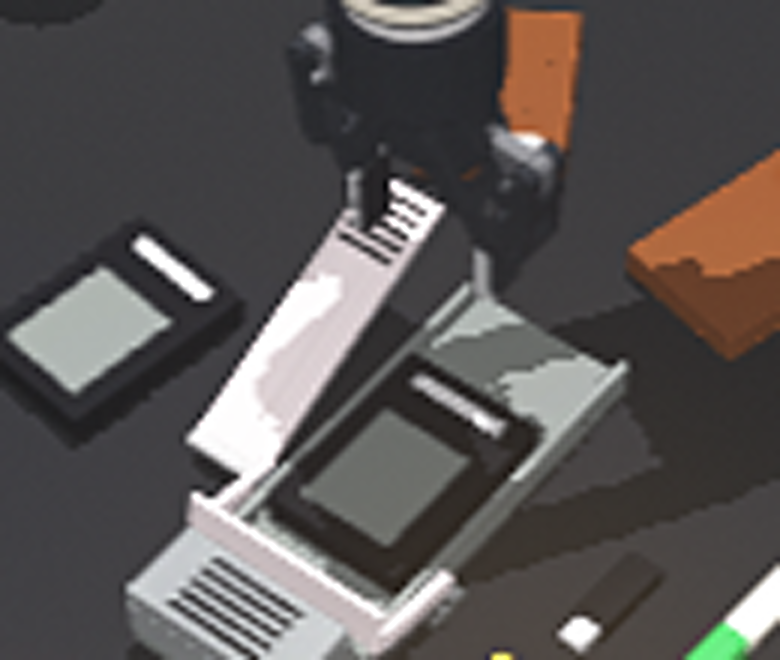

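View pics/wrist2.png

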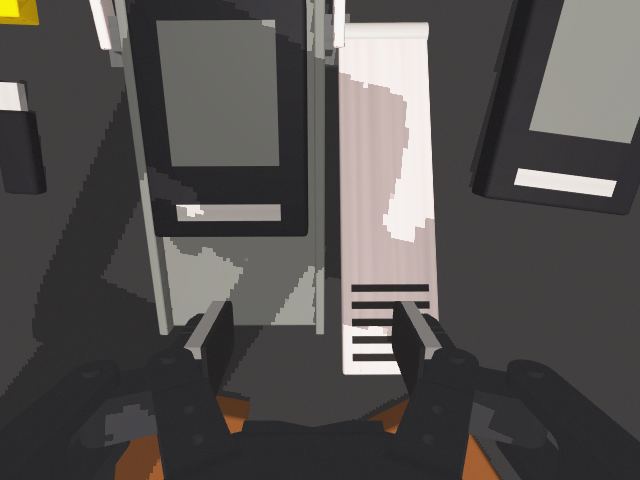

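The right finger is over the striped end of the tab and just starting to press. I'll continue down while re-centring y by about 3 mm.

>>> jog_arm:
  increments:
    - [75,[0.01,0,-0.003],0]
    - [75,[0.02,0,-0.004],0]
    - [75,[0.03,0,-0.004],0]
    - [75,[0.036,0,-0.004],0]
    - [75,[0.036,0,-0.004],0]

```text
t: 2.48
tcp_pos: [510.7, -117.8, 27.1]
tool_rot: [1.088, 1.289, -1.089]
contact_force: [0.1, -0.9, 2.0]
opening: 0.748
```

```bash
python3 go.py -115 -37.5 15; python3 - <<'E'
from h import *
for n in ['side','wrist']: shot(n,n+'3')
d=ld('side3'); crop('side3',260,150,380,280,4.6,'d3')
d=ld('wrist3');c,s=np.cos(.169),np.sin(.169)
for n,u,v in [(str((a,b)),a,b) for a in (350,390,420) for b in (100,150,200,250,290)]:
    w=px(d,u,v); q=w[:2]-[618.3,-63.3]; print(n,np.round([q@[c,s],q@[-s,c],w[2]],1))
E
```

```text
t 2.4833 dock tcp [-115.2  -35.6   27.1] F [ 0.1 -0.9  2. ] op 0.7482718830521093
shift mm [12.1  0.3  1.9] turn -0.27 alt 179.73
[[-0.006, 0.987, 0.163], [0.004, 0.163, -0.987], [-1.0, -0.005, -0.004]] [-0.34  0.17  1.7   0.    1.28  1.07]
(350, 100) [-27.9 -50.9   0.7]
(350, 150) [-48.5 -51.4   0.7]
(350, 200) [-70.8 -52.   -0.4]
(350, 250) [-94.6 -52.5   0.2]
(350, 290) [-115.2  -53.    -0. ]
(390, 100) [-29.9 -63.9  21.8]
(390, 150) [-47.8 -64.5  23.6]
(390, 200) [-66.3 -64.7  27.6]
(390, 250) [-85.9 -65.5  28.9]
(390, 290) [-101.8  -65.8   31.7]
(420, 100) [-30.  -74.9  22.3]
(420, 150) [-47.8 -75.5  25.1]
(420, 200) [-66.4 -76.4  27. ]
(420, 250) [-85.6 -77.   30.1]
(420, 290) [-102.1  -78.    31.1]
```

View pics/wrist3.png

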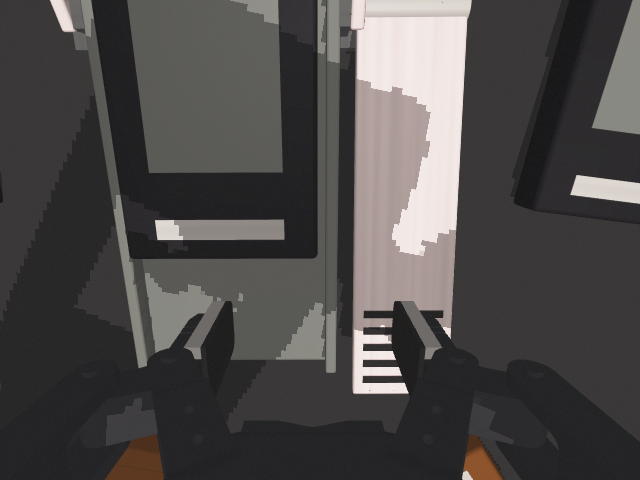

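View pics/d3.png

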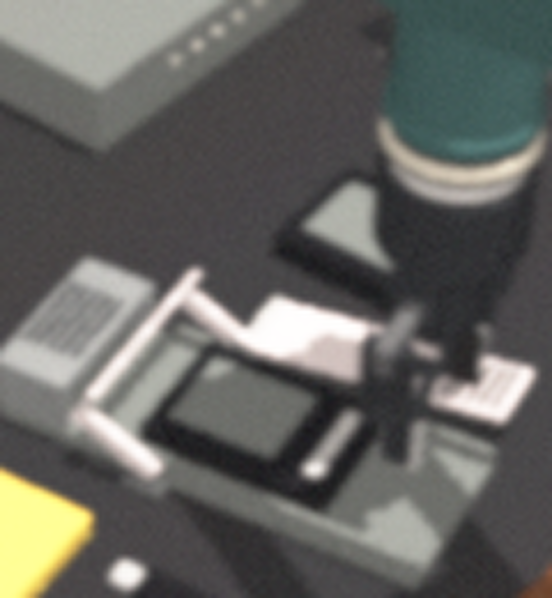

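The tab is at about 0.47 rad, and the tips are about 7 mm above the TCP height. I'll lower to TCP z≈12, which puts the tips at about 19.

>>> jog_arm:
  increments:
    - [75,[0.004,0,0.001],0]
    - [75,[0.008,0,0.002],0]
    - [75,[0.011,0,0.002],0]
    - [75,[0.014,0,0.002],0]
    - [75,[0.014,0,0.002],0]

```text
t: 3.0
tcp_pos: [511.2, -119.6, 13.6]
tool_rot: [1.088, 1.289, -1.089]
contact_force: [0.1, 0.9, 1.7]
opening: 0.75
```

```bash
python3 go.py -60 -37.5 12; python3 - <<'E'
from h import *
for n in ['side','wrist']: shot(n,n+'4')
crop('side4',260,150,380,280,4.6,'d4')
d=ld('wrist4');c,s=np.cos(.169),np.sin(.169)
for n,u,v in [(str((a,b)),a,b) for a in (390,420) for b in (100,150,200,250,290)]:
    w=px(d,u,v); q=w[:2]-[618.3,-63.3]; print(n,np.round([q@[c,s],q@[-s,c],w[2]],1))
E
```

```text
t 3.0 dock tcp [-115.   -37.5   13.6] F [0.1 0.9 1.7] op 0.7502503631675941
shift mm [ 1.4 55.  -0.3] turn -0.28 alt 179.72
[[-0.005, 0.987, 0.163], [0.004, 0.163, -0.987], [-1.0, -0.005, -0.005]] [-0.34  0.19  1.71  0.    1.25  1.07]
(390, 100) [-30.8 -63.7  18.7]
(390, 150) [-47.5 -64.5  18.9]
(390, 200) [-65.2 -65.3  19.9]
(390, 250) [-84.6 -66.4  19.6]
(390, 290) [-100.9  -67.2   20. ]
(420, 100) [-30.8 -74.2  18. ]
(420, 150) [-47.5 -75.1  19.3]
(420, 200) [-65.3 -76.2  20.2]
(420, 250) [-84.7 -78.   19.1]
(420, 290) [-100.7  -78.8   20.6]
```

View pics/wrist4.png

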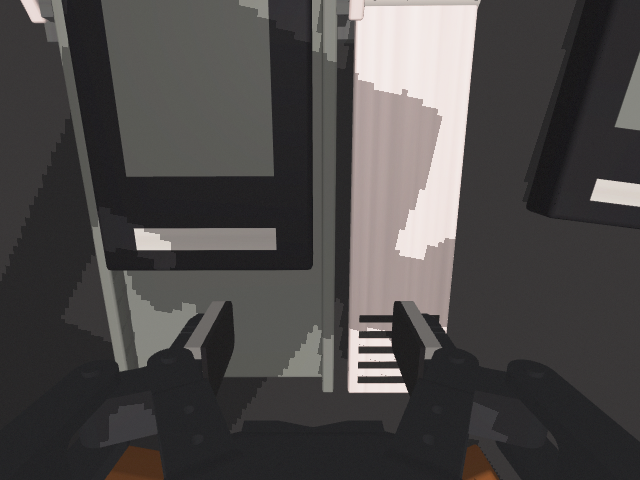

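View pics/d4.png

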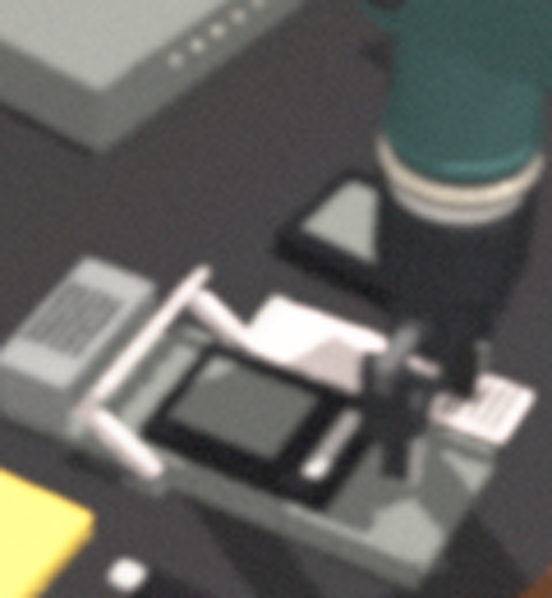

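The tab is level at about 0.57 rad, the flap is up, and the left fingertip is behind the cartridge inside the lane. Now pushing.

>>> jog_arm:
  increments:
    - [75,[0.001,0.007,0],0]
    - [75,[0.001,0.014,0],0]
    - [75,[0.001,0.021,0],0]
    - [75,[0.001,0.028,0],0]
    - [75,[0.001,0.035,0],0]

```text
t: 3.52
tcp_pos: [546.3, -114.0, 13.1]
tool_rot: [1.087, 1.29, -1.09]
contact_force: [-4.3, -0.2, 2.9]
opening: 0.746
```

```bash
python3 go.py -45 -38 12.5; python3 - <<'E'
from h import *
for n in ['side','wrist']: shot(n,n+'5')
crop('side5',260,150,380,280,4.6,'d5')
E
```

```text
t 3.5167 dock tcp [-79.5 -37.9  13.1] F [-4.3 -0.2  2.9] op 0.7460018177301199
shift mm [ 0.4 34.5 -0. ] turn -0.27 alt 179.73
[[-0.006, 0.987, 0.163], [0.004, 0.163, -0.987], [-1.0, -0.005, -0.004]] [-0.31  0.25  1.63  0.    1.27  1.1 ]
```

View pics/wrist5.png

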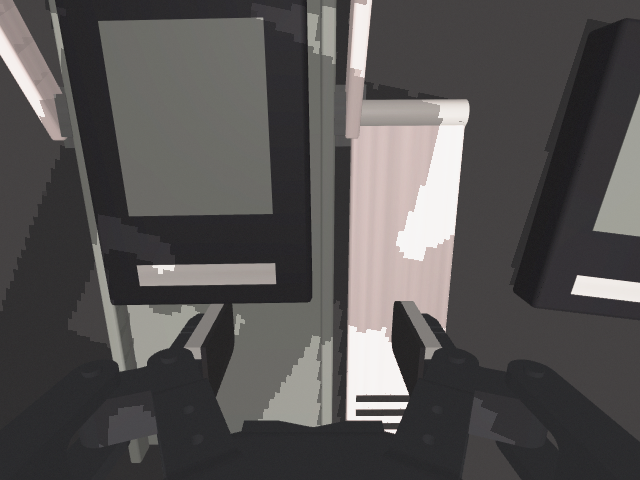

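View pics/d5.png

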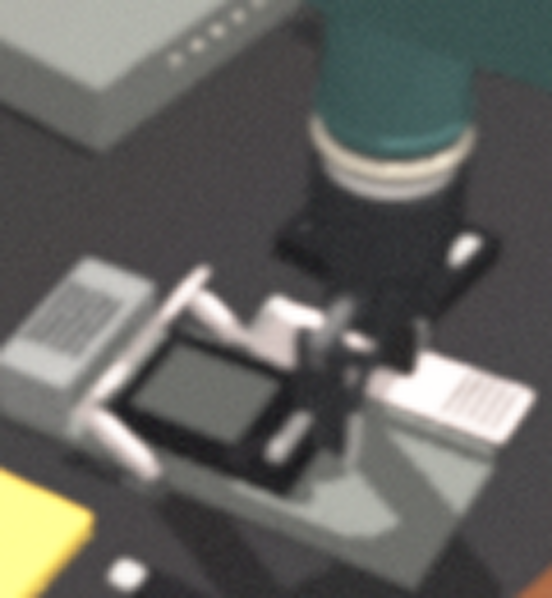

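The cartridge is moving straight (Fx −4 N) and the flap is still up. Continuing.

>>> jog_arm:
  increments:
    - [75,[0.0005,0.007,0],0]
    - [75,[0.001,0.014,0],0]
    - [75,[0.001,0.02,0],0]
    - [75,[0.001,0.026,0],0]
    - [75,[0.001,0.032,0],0]

```text
t: 4.03
tcp_pos: [579.5, -108.7, 12.6]
tool_rot: [1.088, 1.288, -1.088]
contact_force: [-5.1, -1.6, 4.8]
opening: 0.749
```

```bash
python3 go.py -36 -38 12; python3 - <<'E'
from h import *
for n in ['side']: shot(n,n+'6')
crop('side6',260,150,380,280,4.6,'d6')
E
```

```text
t 4.0333 dock tcp [-45.9 -38.2  12.6] F [-5.1 -1.6  4.8] op 0.7492208737788036
shift mm [ 0.6  9.9 -0.3] turn -0.26 alt 179.74
[[-0.004, 0.986, 0.164], [0.003, 0.164, -0.986], [-1.0, -0.003, -0.004]] [-0.28  0.32  1.55  0.    1.28  1.12]
```

View pics/d6.png

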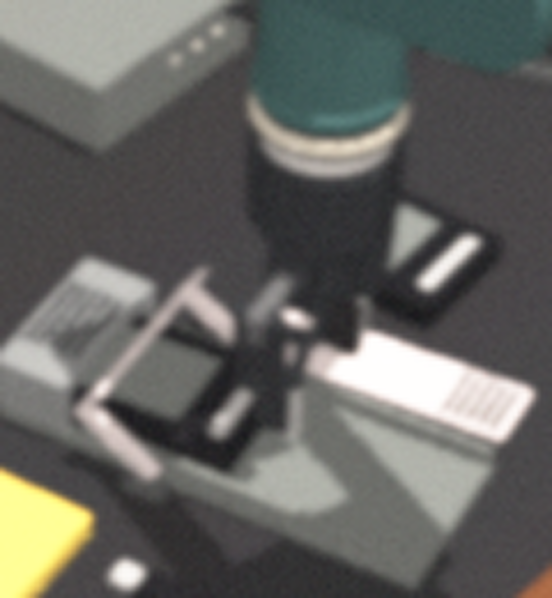

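Still clean, with about 10 mm left. Pushing slowly until the force rises.

>>> jog_arm:
  increments:
    - [75,[0.0005,0.002,0],0]
    - [75,[0.001,0.004,0],0]
    - [75,[0.001,0.006,0],0]
    - [75,[0.001,0.008,0],0]
    - [75,[0.001,0.009,0],0]

```text
t: 4.5
tcp_pos: [589.3, -107.3, 12.1]
tool_rot: [1.088, 1.287, -1.088]
contact_force: [-8.7, -0.8, 7.8]
opening: 0.75
```

```bash
python3 go.py -36 -38 12|head -2
```

```text
t 4.5 dock tcp [-36.  -38.5  12.1] F [-8.7 -0.8  7.8] op 0.7500328552853094
shift mm [ 0.1  0.  -0.5] turn -0.26 alt 179.74
```

>>> jog_arm:
  increments:
    - [75,[0,0.001,0],0]
    - [75,[0,0.002,0],0]
    - [75,[0,0.003,0],0]
    - [75,[0,0.003,0],0]
    - [75,[0,0.003,0],0]

```text
t: 4.92
tcp_pos: [589.4, -107.3, 12.2]
tool_rot: [1.083, 1.293, -1.093]
contact_force: [-11.3, -1.9, 10.0]
opening: 0.751
```

```bash
python3 go.py -36 -38 12|head -2; python3 - <<'E'
from h import *
for n in ['side','wrist']: shot(n,n+'7')
crop('side7',260,150,380,280,4.6,'d7')
E
```

```text
t 4.9167 dock tcp [-35.9 -38.5  12.2] F [-11.3  -1.9  10. ] op 0.7509974246990446
shift mm [ 0.2 -0.1 -0.5] turn -0.21 alt 179.79
```

View pics/d7.png

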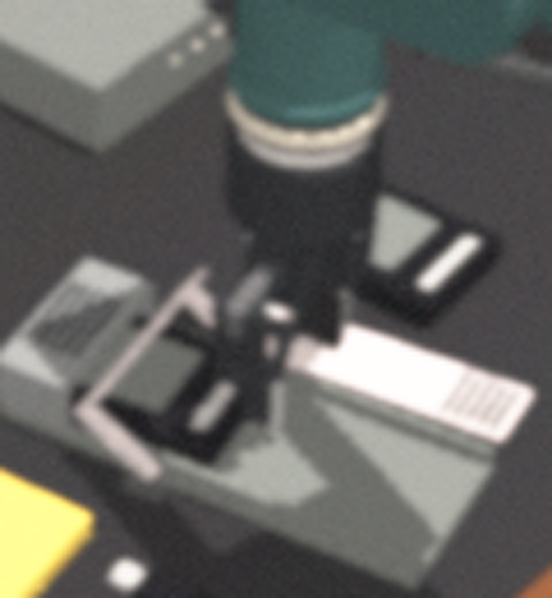

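View pics/wrist7.png

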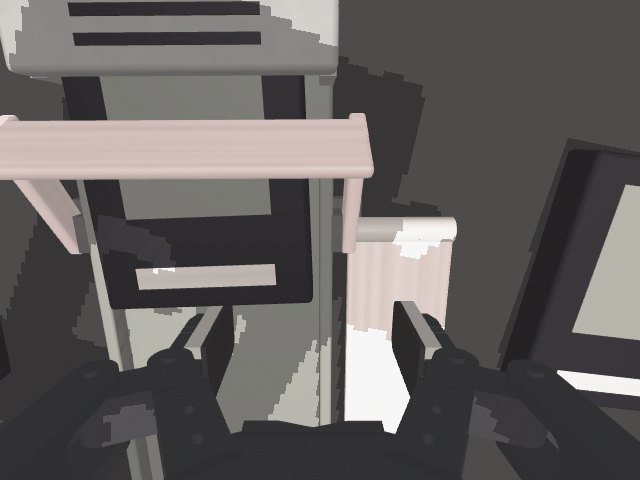

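It has stalled at TCP x=-36, which is the predicted home position. I'll push a bit harder to confirm that it isn't friction.

>>> jog_arm:
  increments:
    - [75,[0,0.003,0],0]
    - [75,[0,0.006,0],0]
    - [75,[0,0.008,0],0]
    - [75,[0,0.008,0],0]
    - [75,[0,0.008,0],0]

```text
t: 5.43
tcp_pos: [589.6, -107.2, 12.2]
tool_rot: [1.072, 1.308, -1.105]
contact_force: [-24.5, -3.4, 19.0]
opening: 0.752
```

```bash
python3 go.py -36 -38 12|head -2; python3 - <<'E'
from h import *
shot('wrist','wrist8')
d=ld('wrist8');c,s=np.cos(.169),np.sin(.169)
for u in (150,205,260):
  for v in range(292,312,3):
    w=px(d,u,v); q=w[:2]-[618.3,-63.3]; print(u,v,np.round([q@[c,s],q@[-s,c],w[2]],1))
E
```

```text
t 5.4333 dock tcp [-35.7 -38.4  12.2] F [-24.5  -3.4  19. ] op 0.7520067550891825
shift mm [ 0.2 -0.3 -0.4] turn -0.1 alt 179.9
150 292 [-17.7  22.2  27.9]
150 295 [-18.7  22.2  28.2]
150 298 [-20.2  22.7  27.6]
150 301 [-20.6  22.   29.3]
150 304 [-22.   22.3  29. ]
150 307 [-23.2  22.4  29.1]
150 310 [-33.9  31.5  10.9]
205 292 [-17.5   1.9  28.2]
205 295 [-18.1   1.6  29.5]
205 298 [-19.8   2.   28.5]
205 301 [-21.    2.1  28.5]
205 304 [-22.6   2.5  27.7]
205 307 [-32.7   8.2  10.4]
205 310 [-34.1   8.4  10.3]
260 292 [-17.4 -18.3  28.5]
260 295 [-19.  -18.1  27.6]
260 298 [-19.7 -18.3  28.7]
260 301 [-20.9 -18.2  28.7]
260 304 [-22.1 -18.1  28.7]
260 307 [-32.7 -15.1  10.3]
260 310 [-34.3 -15.    9.9]
```

The near face measures at about −25 (after the ~2 mm frame offset), and 24 N produces no motion, so it is home. I'll back off 3 mm with the tab still held, then lift.

>>> jog_arm:
  increments:
    - [75,[0,-0.001,0],0]
    - [75,[0,-0.003,0],0]
    - [75,[0,-0.004,0],0]
    - [75,[0,-0.004,0],0]
    - [75,[0,-0.004,0],0]

```text
t: 5.9
tcp_pos: [588.1, -107.6, 13.5]
tool_rot: [1.074, 1.303, -1.101]
contact_force: [3.4, 0.6, 4.2]
opening: 0.749
```

>>> jog_arm:
  increments:
    - [75,[-0.005,0,0],0]
    - [75,[-0.012,0,0],0]
    - [75,[-0.02,0,0],0]
    - [75,[-0.035,0,0],0]
    - [75,[-0.055,0,0],0]

```text
t: 6.32
tcp_pos: [586.7, -107.1, 66.2]
tool_rot: [1.073, 1.31, -1.106]
contact_force: [-0.1, -0.2, 0.1]
opening: 0.748
```

>>> jog_arm:
  increments:
    - [75,[-0.03,0,0],0]
    - [75,[-0.06,-0.01,0],0]
    - [75,[-0.09,-0.03,0],0]
    - [75,[-0.12,-0.06,0],0]
    - [75,[-0.13,-0.1,0],0]

```text
t: 6.73
tcp_pos: [493.4, -124.5, 203.4]
tool_rot: [1.073, 1.306, -1.103]
contact_force: [-0.7, -0.9, 0.8]
opening: 0.747
```

```bash
python3 go.py -36 -38 12|head -2; python3 - <<'E'
from h import *
for n in ['scene','side','wrist']: shot(n,n+'9')
crop('side9',230,150,380,280,5,'d9');crop('scene9',210,180,360,310,5,'s9')
d=ld('wrist9')
E
```

```text
t 6.7333 dock tcp [-133.4  -39.3  203.4] F [-0.7 -0.9  0.8] op 0.7474480536062188
shift mm [188.6 102.6  -0.5] turn -0.04 alt 179.96
```

View pics/d9.png

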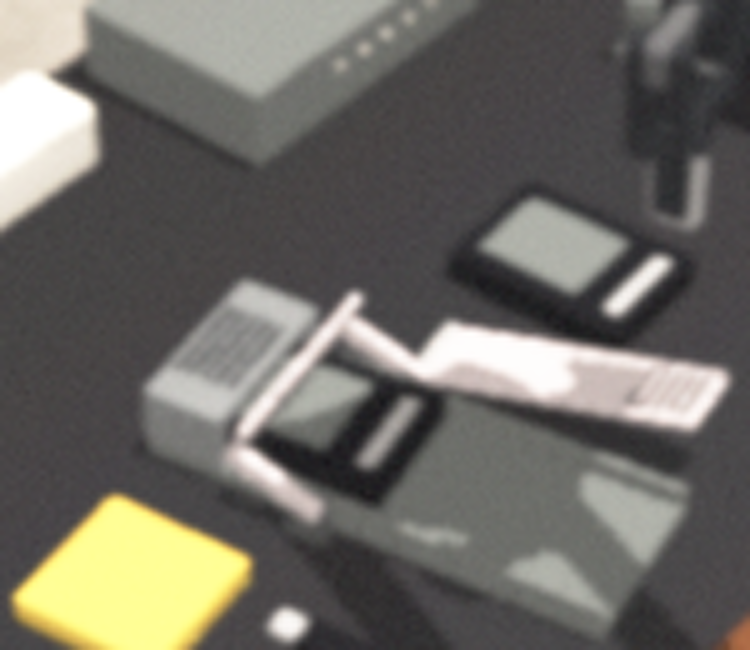

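View pics/s9.png

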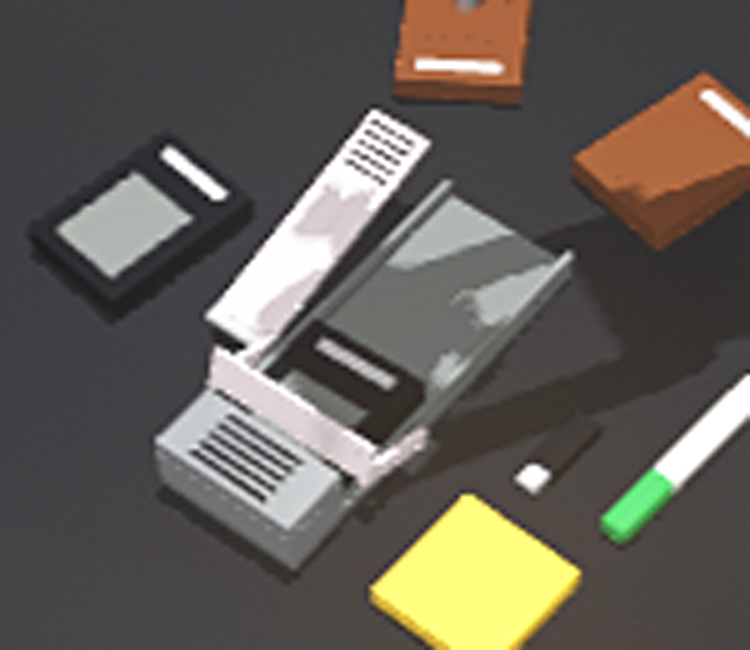

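View pics/wrist9.png

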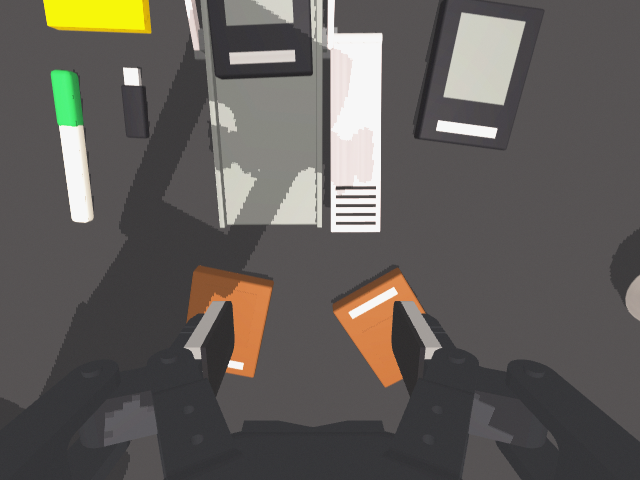

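The flap is down on the cartridge (scene ≈(293,412) in the crop) and nothing else has moved. A final numeric check of the cartridge position and tab angle before handing in.

```bash
python3 - <<'E'
from h import *
d=ld('wrist9');c,s=np.cos(.169),np.sin(.169)
def m(u,v):
    w=px(d,u,v); q=w[:2]-[618.3,-63.3]; return np.round([q@[c,s],q@[-s,c],w[2]],1)
for u,v in [(240,70),(240,74),(240,77),(300,70),(300,73),(300,76),(265,220),(265,223),(265,226),(265,229),(355,50),(355,130),(355,225)]: print(u,v,m(u,v))
a,b=m(355,50),m(355,225); print('flap',.6-np.arctan2(b[2]-a[2],a[0]-b[0]))
E
```

```text
240 70 [-20.6  18.6  27.3]
240 74 [-23.7  18.3  29.5]
240 77 [-25.2  19.4  24.3]
300 70 [-21.  -27.7  28.5]
300 73 [-23.  -27.7  27.5]
300 76 [-23.7 -27.2  14.9]
265 220 [-143.6    6.8   10.4]
265 223 [-146.5    7.    10.2]
265 226 [-151.7    8.4    0.9]
265 229 [-154.7    8.5    0.8]
355 50 [ -5.9 -70.4  19.2]
355 130 [-65.1 -70.7  34.3]
355 225 [-137.6  -71.    52.6]
flap 0.35162970403727123
```

```bash
python3 -c "
from plant import finish_job; print(finish_job())"
```

```text
the job is handed in; nothing more can be done
None
```

The cartridge is loaded in the dock and the job is handed in; the clock stood at about 7 s of the 35 s allowed. With the right fingertip I held the lever tab down (flap at about 0.57 rad). With the left fingertip I pushed the cartridge under the flap to the stop, then backed off about 2 mm, let the tab up and moved clear.

**Last checks:**
- **Fully home:** with 24 N of push the cartridge no longer moved. After release its near face measured about −24 to −26 mm in the dock's frame, against −25 expected. My dock frame is only good to about 2 mm.
- **Flap down:** it rests on the cartridge at about 0.35 rad, against about 0.34 expected.
- **Arm clear:** the gripper was at z ≈ 203 mm with about zero contact force.
- **Other things:** the nearby ones (spare, notes, stick, marker and the brown look-alikes) look unmoved in the final pictures. I did not check the mug, brick, stapler or tumbler closely at the end, but the arm never went near them at low height.

No check failed.

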